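Clear the pile off the desk and put each thing in its own place

TASK

Take apart the pile on the desk: stand the red-knobbed hand stamp in the red-lined cell of the small wooden caddy and the blue-capped ink bottle in its blue-lined cell, lay the orange portable drive squarely in the middle of the orange-edged pad, and lay the long green pencil tin squarely in the middle of the green-edged cork mat, each lengthways along its place and right side up. Do not let anything tip over on the way, and leave the drinking glass, the pen pot and the microphone where they are.

Things in the scene. Friction and masses are not known exactly. Their poses are not given: they have to be found in the camera images.
- tin_mid (a point): Middle (half-way up) of the closed green metal pencil tin, 190 long (its x) x 50 wide (its y) x 24 high (z up). Loose, about 0.2 kg, lies flat on the desk at the bottom of the pile. The drive and the ink bottle stand on its top, one near each end (about 50 mm from its middle); which end is which varies.
- drive_mid (a point): Middle (half-way up) of the portable drive, a flat orange block with a silvery top, 90 long (its x) x 62 wide (its y) x 18 thick (z up). Loose, about 0.16 kg, firm. It lies along the tin on one end half of it, hanging over the tin by about 6 mm on each long side, and carries the stamp.
- stamp_mid (a point): Middle (half-way up) of the hand stamp, round and 70 high, standing upright on the drive (z up): a wooden foot 34 across and 18 high, a neck 18 across, and from 34 mm above its underside to its top a red cylindrical knob 24 across, to hold it by. Loose, about 60 g.
- ink_mid (a point): Middle (half-way up) of the ink bottle, round and 70 high, standing upright on the tin (z up): a white body 30 across up to 46 mm above its underside with a blue band, then a blue cap 22 across to its top. Loose, about 70 g.
- caddy: Open wooden box fixed to the desk, 160 long (its x) x 56 wide (its y) x 20 high, with walls and two dividers 4 thick and a floor 4 thick; origin at the centre of its underside. Three cells in a row along x, each 48 x 48 inside: the red-lined one centred at x = +52 mm, the middle one at x = 0 with a white eraser in it (leave it), the blue-lined one at x = -52 mm.
- drive_pad: Flat pad fixed to the desk, black rubber with an orange border, 120 long (its x) x 92 wide (its y) x 4 thick, no rim; origin at the centre of its underside.
- cork_mat: Flat brown cork mat with a green border, fixed to the desk, 220 long (its x) x 80 wide (its y) x 4 thick, no rim; origin at the centre of its underside.
- glass: Bystander: empty clear drinking glass, 68 across, 110 high, loose; origin at the centre of its underside.
- pen_pot: Bystander: dark steel pot of pens, 68 across, 95 high (pens to about 150), loose; origin at the centre of its underside.
- mic: Bystander: silver-grey microphone on a round black desk foot 100 across, 195 high in all, loose; origin at the centre of its underside.
There are look-alikes about, which are no part of the job. Of the things like the part that bears drive_mid, leave any that is turquoise; of the rest the larger one is meant. Of the things that look like the drive_pad, the smallest one is meant.

How it is judged:
By the outcome, as a careful person would: the job done as asked, in the order asked, and still so for the second after the job is handed in, with the robot touching nothing.
It also fails if it takes over 120 s, if anything falls off the work surface, if the arm or the gripper's body presses on something with over 40 N, if the wrist force passes 120 N, or if a joint passes its speed limit or range.

ROBOT

A 7-joint arm with a two-finger parallel gripper is mounted at the origin on the work surface. World frame = base frame: x ahead of the robot, y to its left, z up, the work surface at z = 0. Lengths are in m, angles in rad, forces in N, time in s.
With the tool pointing down it reaches from about 0.425 to 0.875 m from the base axis. Payload 4.7 kg.
Tool frame: the origin (TCP) lies at the very end of the fingers, on their centre line; the grasp point (between the pads) lies 19 mm behind it (grip_depth is the distance from the TCP to the grasp point, in m); z points along the fingers, x is the direction in which the jaws open and shut, and the axes are right-handed (so a half turn about z gives the same grasp; the last joint's range is limited). The gripper opens to 87 mm and grips with 3 to 60 N. Pads are 19 mm wide; open, the fingers measure 117 mm over their backs; the gripper's body (75 mm by 190 mm) begins 51 mm behind the grasp point.
Start: joints at [-1.113, 0.321, -0.07, 1.45, 0.023, 1.371, -0.057], TCP at [0.279, 0.587, 0.223] pointing down, gripper open.
Joint ranges: [-2.86, 2.86], [-0.3, 2.09], [-1.38, 1.24], [0.06, 2.45], [-1.56, 4.7], [0.09, 2.05], [-2.69, 2.69]. Speed limits (rad/s): [2.57, 2.57, 3.14, 3.14, 3.14, 3.14, 3.14].

INTERFACE

Orientations are given as a unit quaternion [w, x, y, z].
In Python, from workcell import * gives the robot as it stands. Calls block until the motion is done:
- movep(position, orientation): joint-space move of the TCP to a pose.
- move_straight(position, ori=None, speed=0.15): straight line of the TCP; ori=None keeps the orientation; speed is the mean speed in m/s.
- goto_joints(angles): joint-space move.
- grip(opening): opening from 0.0 (shut) to 1.0 (fully open); the grip force is fixed at half the most; returns when the fingers have stopped.
- dwell(seconds).
- solve_ik(position, orientation): joint angles nearest the present ones, or None.
- read_state(): the state.
- get_image(name): name is "scene" or "top" or "wrist"; returns (picture, depth): 480x640x3 uint8, red, green, blue; 480x640 float32, m along the optical axis (not along the pixel's ray), 0 where there is no reading.
- camera_info(name): a dict with "camera_matrix" (3x3 intrinsics, pixels), "D" ([k1, k2, p1, p2, k3] as OpenCV has them; the pictures are not rectified), "R" (3x3) and "t" (3): a world point X has camera coordinates R X + t. Camera axes: x right, y down, z forward; pixel columns grow to the right and rows downward; lengths in m; the calibration is good to about 2 mm. A picture is of the moment at which its call begins: read the wrist's pose just before it. camera_info takes no time and is no camera call; for the wrist camera it gives the pose at the moment of the call.
A pose or a line that the arm cannot do raises IKError and nothing moves.
- job_done(): hands the job in, once; it reports no verdict.
The state is a dict: "time_s": time; "joints": joint angles; "joint_vel": joint speeds; "effort": joint torques, N m; "eef_pos": TCP position; "ee_rot": TCP orientation; "contact_force": force on the tool from outside, world axes, zero at the start; "ft_torque": the same for the moment, N m; "width": opening from 0.0 (shut) to 1.0 (fully open).
Only numpy, scipy, OpenCV 4.12 (cv2) and the standard library are available. Lean on these libraries where they do the work, as an engineer would, in place of code of your own. Each camera call takes 0.05 s, during which the arm holds its last target.

## Working session

There is one attempt and no reset: what is moved stays moved. The work goes in short steps, each a Python script; the robot and the scene stay as the last script left them, time stands still between calls to the robot, and variables do not carry over. Pictures are saved under pics/ and viewed, and the job is handed in when it is done.

```bash
ls; mkdir -p pics; python3 - <<'E'
from workcell import *
import cv2,numpy as np
s=read_state();print(s['time_s'],s['eef_pos'],s['ee_rot'],s['width'])
for n in ['scene','top']:
    im,d=get_image(n);cv2.imwrite(f'pics/{n}0.png',im[:,:,::-1]);np.savez(f'pics/{n}0.npz',im=im,d=d)
    c=camera_info(n);print(n,c)
E
```

```text
pics
0.0 [0.27892813 0.58651638 0.22147853] [ 5.44578408e-04  8.45397144e-01  5.34137446e-01 -7.49030623e-04] 1.0034838968244988
scene {'camera_matrix': array([[458.29440268,   0.        , 319.96349098],
       [  0.        , 458.29440268, 239.71787198],
       [  0.        ,   0.        ,   1.        ]]), 'D': array([-0.05576559,  0.        ,  0.        ,  0.        ,  0.        ]), 'R': array([[ 0.71376602,  0.70029546,  0.01115124],
       [ 0.48123503, -0.47879949, -0.7342778 ],
       [-0.5088722 ,  0.52946891, -0.67875751]]), 't': array([-0.40893163, -0.19633283,  1.50209423])}
top {'camera_matrix': array([[513.50718771,   0.        , 320.89270662],
       [  0.        , 513.50718771, 235.681842  ],
       [  0.        ,   0.        ,   1.        ]]), 'D': array([-0.07547344,  0.        ,  0.        ,  0.        ,  0.        ]), 'R': array([[-0.01526414, -0.99988297, -0.00102544],
       [-0.97547771,  0.01511676, -0.21957849],
       [ 0.2195683 , -0.00235139, -0.9755943 ]]), 't': array([0.05689165, 0.55200516, 1.25202841])}
```

View pics/top0.png

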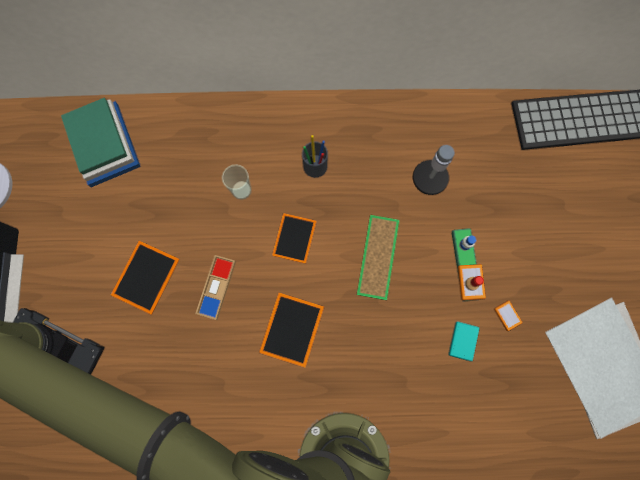

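View pics/scene0.png

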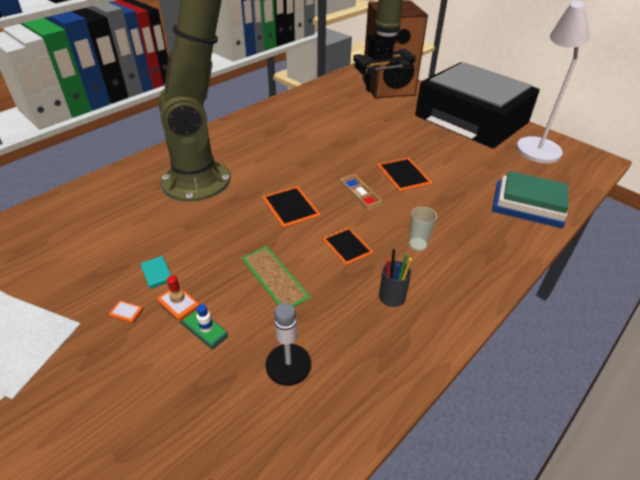

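Top view: pads at (145,277), (295,238) and (292,330), where (295,238) looks smallest. Drives: the turquoise one at (464,341) is excluded, and of the two orange ones, (508,315) is small and (472,282) under the stamp is larger, so it is the one meant. I'll confirm with measurements and a crop.

```bash
cat > h.py <<'E'
import cv2,numpy as np
from scipy.spatial.transform import Rotation as Rn
def cast(ci,px,z):
    px=np.asarray(px,float).reshape(-1,1,2)
    u=cv2.undistortPoints(px,ci['camera_matrix'],ci['D']).reshape(-1,2)
    d=np.c_[u,np.ones(len(u))]@ci['R']; c=-ci['R'].T@ci['t']
    return (c+d*((z-c[2])/d[:,2])[:,None])[:,:2]
def proj(ci,X):
    rv,_=cv2.Rodrigues(ci['R']);return cv2.projectPoints(np.asarray(X,float).reshape(-1,3),rv,ci['t'],ci['camera_matrix'],ci['D'])[0].reshape(-1,2)
def mask(im,h0,h1,s0=110,v0=60,v1=255):
    h=cv2.cvtColor(im,cv2.COLOR_RGB2HSV);return cv2.inRange(h,(h0,s0,v0),(h1,255,v1))
def comps(m,amin=20):
    cs,_=cv2.findContours(m,cv2.RETR_EXTERNAL,cv2.CHAIN_APPROX_NONE)
    return [c for c in cs if cv2.contourArea(c)>=amin]
def rect(ci,c,z):
    # contour -> plane -> min rect: centre, (long,short), angle of long side (mod pi)
    w=(cast(ci,c,z)*1000).astype(np.float32)
    r=cv2.minAreaRect(w);b=cv2.boxPoints(r);e1=b[1]-b[0];e2=b[2]-b[1]
    e=e1 if np.linalg.norm(e1)>np.linalg.norm(e2) else e2
    return np.array(r[0])/1000,sorted(r[1])[::-1],np.arctan2(e[1],e[0])%np.pi
E
python3 - <<'E'
from workcell import camera_info
from h import *
for n in ['top','scene']:
    D=np.load(f'pics/{n}0.npz');im=D['im'];ci=camera_info(n)
    for nm,h0,h1,s,v in [('orange',6,16,215,200),('green',45,80,120,60),('red',0,4,180,100),('red2',174,180,180,80),('blue',100,125,150,80),('turq',84,96,150,80)]:
        for c in comps(mask(im,h0,h1,s,v)):
            p=c.reshape(-1,2).mean(0)
            for z in ([0.004,0.042] if nm=='orange' else [.004,.024]):
                r=rect(ci,c,z)
                if n=='top' or z==.004: print(n,nm,p.round(),z,r[0].round(4),np.round(r[1],1),round(r[2],3))
im=np.load('pics/top0.npz')['im'];cv2.imwrite('pics/c1.png',cv2.resize(im[210:370,190:540,::-1],None,fx=2.2,fy=2.2,interpolation=cv2.INTER_CUBIC))
im=np.load('pics/scene0.npz')['im'];cv2.imwrite('pics/c2.png',cv2.resize(im[240:360,90:250,::-1],None,fx=5,fy=5,interpolation=cv2.INTER_CUBIC))
E
```

```text
top orange [291. 329.] 0.004 [0.3209 0.1279] [160.3 121.5] 2.825
top orange [291. 329.] 0.042 [0.3193 0.1257] [155.7 118.1] 2.825
top orange [145. 277.] 0.004 [0.4624 0.5176] [160.  122.1] 2.711
top orange [145. 277.] 0.042 [0.4567 0.5044] [155.5 118.6] 2.711
top orange [294. 238.] 0.004 [0.562  0.1203] [118.3  89.4] 2.89
top orange [294. 238.] 0.042 [0.5535 0.1184] [115.   86.9] 2.89
top green [463. 247.] 0.004 [ 0.529 -0.335] [96.4 45.6] 0.085
top green [463. 247.] 0.024 [ 0.5251 -0.3292] [95.  44.9] 0.085
top green [378. 257.] 0.004 [ 0.5074 -0.1019] [219.6  79.2] 2.944
top green [378. 257.] 0.024 [ 0.5038 -0.0996] [216.3  78. ] 2.944
top red [478. 280.] 0.004 [ 0.4396 -0.365 ] [23.6 21.6] 2.117
top red [478. 280.] 0.024 [ 0.4369 -0.3588] [23.3 21.2] 2.117
top red [222. 268.] 0.004 [0.4817 0.3116] [45.1 41.7] 2.846
top red [222. 268.] 0.024 [0.4785 0.3077] [44.5 41.1] 2.846
top blue [209. 306.] 0.004 [0.3824 0.3417] [42.8 41. ] 2.859
top blue [209. 306.] 0.024 [0.3807 0.3373] [42.2 40.4] 2.859
top blue [471. 240.] 0.004 [ 0.549  -0.3545] [22.  16.9] 2.313
top blue [471. 240.] 0.02
[... 759 characters left out ...]
d [369. 200.] 0.004 [0.4734 0.3192] [33.2 27.2] 1.263
scene red [156.  79.] 0.004 [-0.8009  0.3227] [158.8  32.3] 2.71
scene red [152.  60.] 0.004 [-1.0185  0.4272] [222.3  40.3] 2.707
scene red [131.   6.] 0.004 [-1.947  0.812] [431.5  72.1] 3.018
scene blue [202. 310.] 0.004 [ 0.4665 -0.3022] [32.3 19.2] 2.526
scene blue [397. 272.] 0.004 [0.7226 0.1359] [56.2  6.2] 2.086
scene blue [520. 210.] 0.004 [0.8382 0.6696] [208.7 167.2] 0.387
scene blue [352. 183.] 0.004 [0.3746 0.3496] [29.2 23.6] 1.29
scene blue [67. 18.] 0.004 [-2.0372  0.4189] [224.7 146.9] 3.135
scene blue [127.  11.] 0.004 [-1.9014  0.7562] [157.7  58. ] 2.795
scene turq [155. 271.] 0.004 [ 0.2756 -0.3121] [97.9 58.3] 2.858
```

View pics/c1.png

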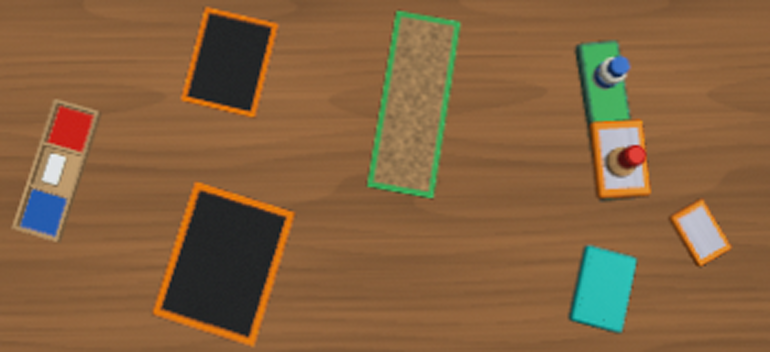

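View pics/c2.png

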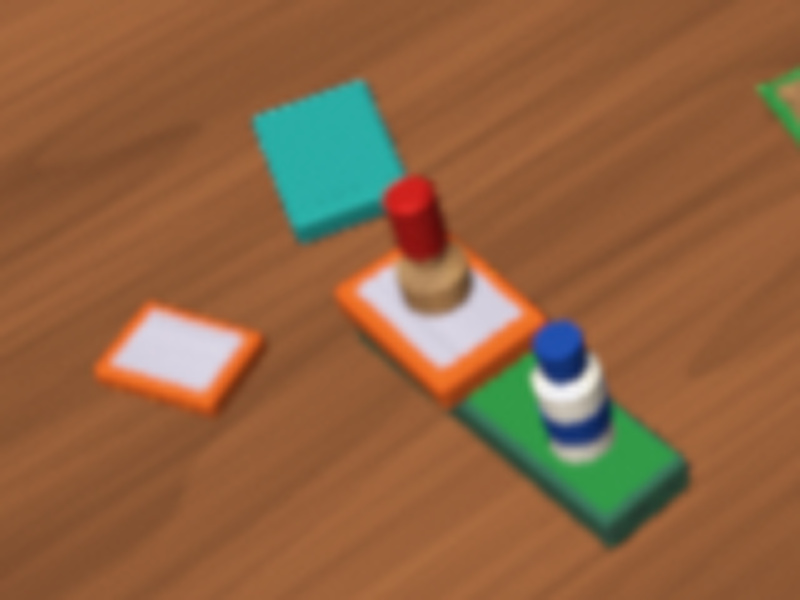

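Crops confirm it. The smallest pad measures 118x89 at (295,238), matching the given 120x92; the other two are 160x122. The larger orange drive is the one under the stamp at crop (622,160), and the small orange one at (700,232) is a decoy. Next is the wrist view over the pile.

```bash
cat >> h.py <<'E'
def q(psi): return [0,float(np.cos(psi/2)),float(np.sin(psi/2)),0]
def best(pos,psi):
    from workcell import solve_ik
    o=[]
    for k in (0,np.pi):
        j=solve_ik(list(pos),q(psi+k))
        if j is not None:o.append((abs(j[6]),psi+k,np.round(j,2)))
    o.sort(key=lambda t:t[0]);return o
E
python3 - <<'E'
from workcell import *
from h import *
for p,a in [((.44,-.345,.35),.085+np.pi/2),((.48,.31,.2),2.846+np.pi/2),((.562,.12,.2),2.89+np.pi/2),((.5074,-.102,.2),2.944+np.pi/2)]:
    print([ (round(x[1],2),x[2]) for x in best(p,a)])
b=best((.44,-.345,.35),.085+np.pi/2)[0]
movep([.44,-.345,.35],q(b[1]))
dwell(.3)
ci=camera_info('wrist');im,d=get_image('wrist')
np.savez('pics/w1.npz',im=im,d=d,**{k:ci[k] for k in ci});cv2.imwrite('pics/w1.png',im[:,:,::-1])
s=read_state();print(s['time_s'],s['eef_pos'],-ci['R'].T@ci['t'])
E
```

```text
[(4.8, array([ 0.17,  0.09,  0.49,  1.48, -0.04,  1.58, -0.83])), (1.66, array([ 0.12,  0.09,  0.55,  1.48, -0.05,  1.58,  2.32]))]
[(7.56, array([-0.7 ,  0.17,  0.08,  1.69, -0.01,  1.29,  0.67])), (4.42, array([-0.98,  0.17,  0.41,  1.7 , -0.07,  1.29, -2.43]))]
[(7.6, array([-0.51,  0.17,  0.29,  1.69, -0.05,  1.29,  1.1 ])), (4.46, array([-0.7 ,  0.18,  0.5 ,  1.69, -0.09,  1.29, -2.  ]))]
[(7.66, array([-0.43,  0.04,  0.6 ,  1.83, -0.03,  1.28,  1.55])), (4.51, array([-0.55,  0.05,  0.72,  1.83, -0.03,  1.28, -1.59]))]
3.7833 [ 0.44006625 -0.34490611  0.34997023] [ 0.51788501 -0.33769176  0.51197062]
```

View pics/w1.png

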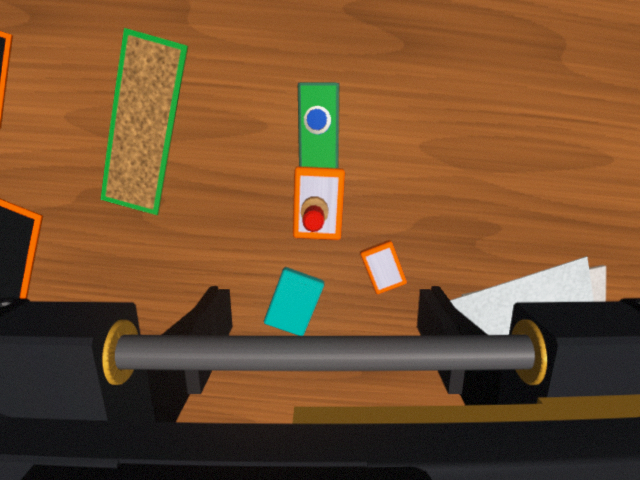

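```bash
cat >> h.py <<'E'
def wload(f):
    D=np.load(f);return D['im'],{k:D[k] for k in ('camera_matrix','D','R','t')}
def topdisc(ci,c,z,r):
    # far edge of a standing cylinder's blob along the ray from the camera's nadir, less the radius
    w=cast(ci,c,z);n=(-ci['R'].T@ci['t'])[:2];m=w.mean(0)
    u=(m-n)/np.linalg.norm(m-n);v=np.array([-u[1],u[0]])
    a=(w-n)@u;b=(w-n)@v
    return n+u*(a.max()-r)+v*(b.max()+b.min())/2,b.max()-b.min(),a.max()-a.min()
E
python3 - <<'E'
from h import *
im,ci=wload('pics/w1.npz')
def big(m,box):
    x0,y0,x1,y1=box;k=np.zeros_like(m);k[y0:y1,x0:x1]=m[y0:y1,x0:x1];return max(comps(k),key=cv2.contourArea)
c=big(mask(im,5,18,180,150),(285,155,355,250));print('drive',rect(ci,c,.042))
c=big(mask(im,45,80,120,40),(285,70,355,175));print('tin',rect(ci,c,.024))
B=mask(im,100,125,150,60);c=big(B,(295,100,340,140));print('ink',topdisc(ci,c,.094,.011))
Rm=mask(im,0,4,180,60)|mask(im,175,180,180,60);c=big(Rm,(295,190,340,240));print('stamp',topdisc(ci,c,.112,.012))
h=cv2.cvtColor(im,cv2.COLOR_RGB2HSV)
Wm=cv2.inRange(h,(0,0,150),(180,80,255))|B;c=big(Wm,(295,95,340,143));print('inkbody .07',topdisc(ci,c,.07,.015))
c=big(mask(im,10,25,80,60),(299,185,332,235)) if comps(mask(im,10,25,80,60)) else None
# colours around drive & tin ends
c=big(mask(im,5,18,180,150),(350,235,415,300));print('small drive',rect(ci,c,.018)[1])
E
```

```text
drive (array([ 0.43141193, -0.33386713]), [92.032470703125, 75.21871185302734], np.float32(0.04418758))
tin (array([ 0.52373248, -0.33006537]), [98.88388061523438, 45.79979705810547], np.float32(0.09100872))
ink (array([ 0.52897208, -0.3293692 ]), np.float64(0.019624393814878436), np.float64(0.01984457264665631))
stamp (array([ 0.42608069, -0.33367306]), np.float64(0.02153247878041411), np.float64(0.027573088605701443))
inkbody .07 (array([ 0.52993382, -0.32915755]), np.float64(0.029462666733224167), np.float64(0.02980091904799238))
small drive [71.98049926757812, 62.24864959716797]
```

```bash
cat > m.py <<'E'
from workcell import *
from h import *
def snap(n,name='wrist'):
    ci=camera_info(name);im,d=get_image(name)
    np.savez(f'pics/{n}.npz',im=im,d=d,**{k:ci[k] for k in ('camera_matrix','D','R','t')});cv2.imwrite(f'pics/{n}.png',im[:,:,::-1]);return im,ci
def st(t=''):
    s=read_state();print(t,round(s['time_s'],2),np.round(s['eef_pos'],4),'w',round(s['width'],3),'F',np.round(s['contact_force'],2))
E
python3 - <<'E'
from m import *
P=4.803
movep([.4261,-.3337,.16],q(P));move_straight([.4261,-.3337,.078],speed=.1);st('at')
grip(0);st('gr')
move_straight([.4261,-.3337,.20],speed=.15);st('up')
snap('w2')
p=best((.40,.335,.26),2.846+np.pi/2)[0][1];print(p)
movep([.40,.335,.26],q(p));dwell(.2);st();snap('w3')
E
```

```text
at 5.53 [ 0.4266 -0.3341  0.0787] w 1.001 F [ 0.42 -0.37  0.38]
gr 6.58 [ 0.4261 -0.3337  0.078 ] w 0.261 F [ 0.24 -0.11 -0.52]
up 7.55 [ 0.4255 -0.3332  0.199 ] w 0.274 F [-0.39  0.36 -0.99]
7.55838898038469
 10.19 [0.4004 0.3344 0.2599] w 0.269 F [-0.25  0.72 -0.22]
```

View pics/w2.png

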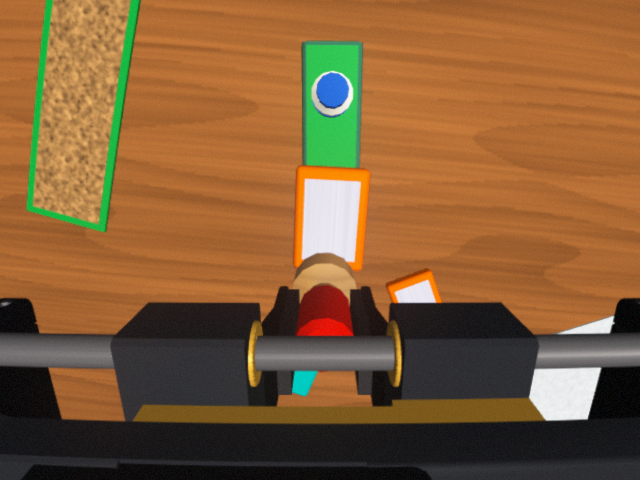

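View pics/w3.png

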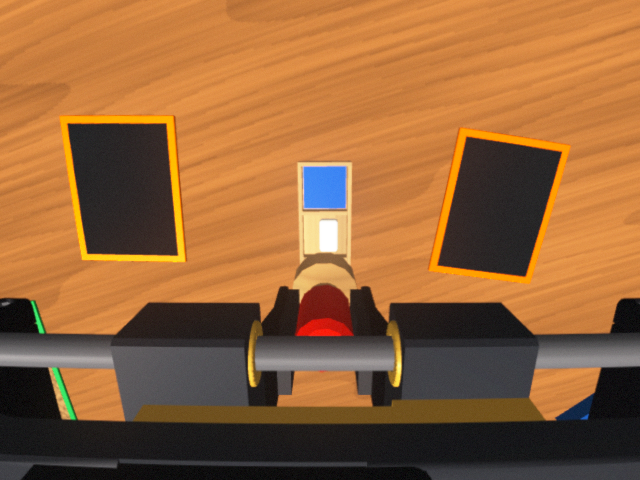

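w2: the stamp is gripped upright at (327,310), and the drive (332,215) and ink (332,92) are undisturbed. w3: the caddy's blue cell is at (325,188), with the stamp hanging at (327,300).

```bash
python3 - <<'E'
from h import *
im,ci=wload('pics/w3.npz')
m=mask(im,100,130,120,60);m[:150]=0;m[230:]=0
c=max(comps(m),key=cv2.contourArea);print('blue',rect(ci,c,.004))
# caddy outline at rim height: wood-light pixels; corners of far end seen
h=cv2.cvtColor(im,cv2.COLOR_RGB2HSV)
for p in [(300,175),(349,175),(320,164),(310,120),(250,200)]:print(p,h[p[1],p[0]])
print('rim corners px guess',cast(ci,[(298,162),(351,162),(299,255),(352,255)],.020).round(4))
im,ci=wload('pics/w2.npz');h=cv2.cvtColor(im,cv2.COLOR_RGB2HSV)
m=cv2.inRange(h,(5,200,150),(14,255,255));k=np.zeros_like(m);k[160:272,285:380]=m[160:272,285:380]
c=max(comps(k),key=cv2.contourArea);print(rect(ci,c,.042))
E
python3 -c "
import cv2;a=cv2.imread('pics/w3.png')[150:270,270:380];cv2.imwrite('pics/w3c.png',cv2.resize(a,None,fx=5,fy=5))"
```

```text
blue (array([0.38029785, 0.34069406]), [44.650634765625, 43.52461624145508], np.float32(1.2744339))
(300, 175) [ 20 110 245]
(349, 175) [ 20 108 247]
(320, 164) [ 20 108 245]
(310, 120) [ 14 176 201]
(250, 200) [ 14 178 215]
rim corners px guess [[0.3454 0.3231]
 [0.3613 0.3752]
 [0.4412 0.293 ]
 [0.4582 0.3487]]
(array([ 0.43180075, -0.33720447]), [89.05581665039062, 61.26802444458008], np.float32(0.037298992))
```

View pics/w3c.png

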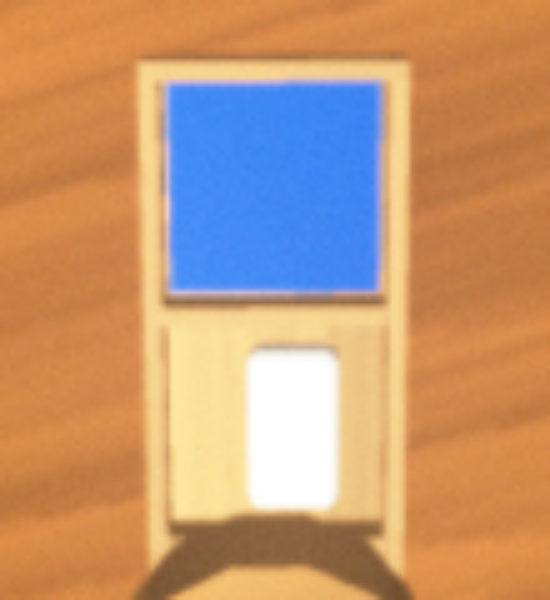

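```bash
python3 - <<'E'
from m import *
P=2.845+np.pi/2+np.pi
move_straight([.480,.3103,.20],ori=q(P),speed=.2)
move_straight([.480,.3103,.065],speed=.15)
move_straight([.480,.3103,.0405],speed=.05);dwell(.2);st('down')
grip(.55);st('open')
move_straight([.480,.3103,.13],speed=.12)
movep([.40,.335,.26],q(P));dwell(.2);st();snap('w4');snap('top4','top')
E
```

```text
down 12.8 [0.4799 0.3103 0.0402] w 0.267 F [ 0.04 -0.22 -0.46]
open 13.54 [0.48   0.3103 0.0405] w 0.55 F [-0.12 -0.15 -0.1 ]
 15.31 [0.4003 0.3337 0.2576] w 0.551 F [ 0.52 -0.57 -0.02]
```

View pics/w4.png

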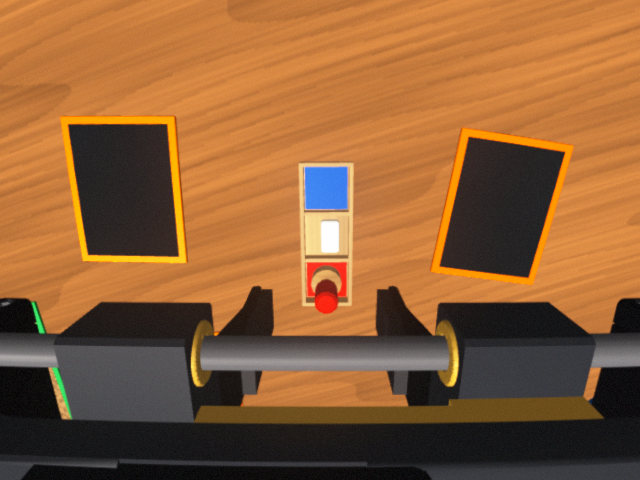

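View pics/top4.png

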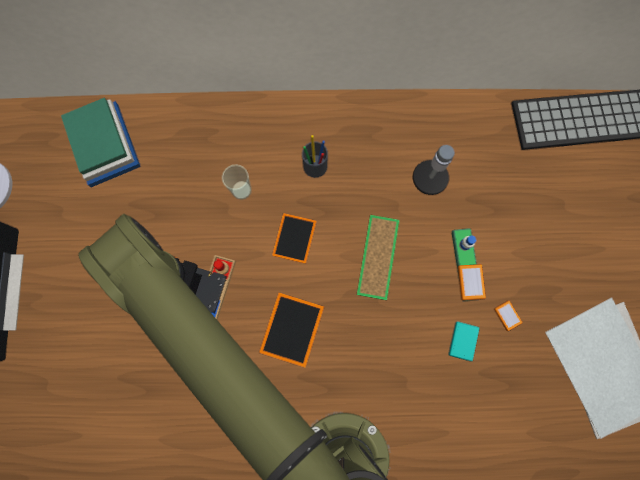

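Stamp is standing in the red cell at wrist (326,280), eraser untouched, bystanders unmoved in the top view. Ink next.

```bash
python3 - <<'E'
from m import *
P=4.80
print('mic foot',cast(camera_info('top'),[(431,177)],.0))
movep([.5297,-.3293,.22],q(P));grip(1.0)
move_straight([.5297,-.3293,.047],speed=.12);dwell(.1);st('at')
grip(0);st('gr')
move_straight([.5297,-.3293,.09],speed=.08);move_straight([.5297,-.3293,.22],speed=.15);st('up')
snap('w5')
P=2.845+np.pi/2+np.pi
movep([.3803,.3407,.20],q(P));dwell(.1);st();snap('w6')
E
```

```text
mic foot [[ 0.72809724 -0.25849218]]
at 20.43 [ 0.5302 -0.3296  0.0478] w 0.997 F [ 1.41 -0.65 -0.04]
gr 21.41 [ 0.5297 -0.3293  0.047 ] w 0.337 F [0.27 0.07 0.33]
up 23.12 [ 0.5291 -0.3289  0.2188] w 0.341 F [-0.33 -0.46 -1.49]
 25.71 [0.381 0.34  0.2  ] w 0.342 F [-0.3  -1.01 -0.35]
```

View pics/w5.png

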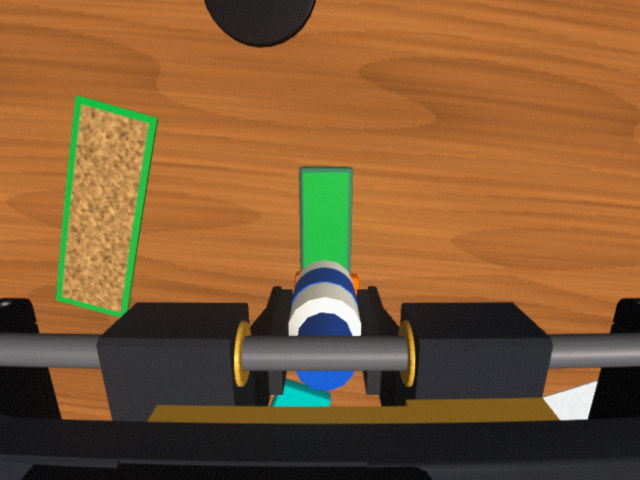

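View pics/w6.png

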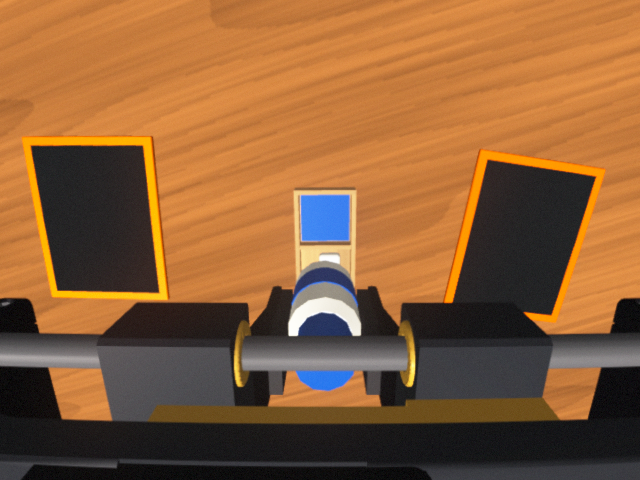

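```bash
python3 - <<'E'
from h import *
im,ci=wload('pics/w6.npz')
m=mask(im,100,130,120,60);m[:170]=0;m[250:]=0;m[:,:290]=0;m[:,360:]=0
c=max(comps(m),key=cv2.contourArea);print('blue',rect(ci,c,.004))
print(proj(ci,[[.381,.340,.004],[.381,.340,.2]]))
E
```

```text
blue (array([0.38087256, 0.34043262]), [44.66688919067383, 43.902610778808594], np.float32(1.2899677))
[[324.15492139 218.08325443]
 [323.67958906 309.42228833]]
```

The blue cell (325,217) re-measures at (.381,.340), right below the gripper. Placing the ink, then looking at the drive.

```bash
python3 - <<'E'
from m import *
x,y=.3806,.3405
move_straight([x,y,.20],speed=.1)
move_straight([x,y,.055],speed=.15)
move_straight([x,y,.0275],speed=.05);dwell(.2);st('down')
grip(.6);st('open')
move_straight([x,y,.13],speed=.12);st()
snap('w7')
movep([.36,-.345,.27],q(4.78));grip(1.0);dwell(.2);st();snap('w8');snap('top8','top')
im,ci=wload('pics/w8.npz')
h=cv2.cvtColor(im,cv2.COLOR_RGB2HSV)
for c in comps(cv2.inRange(h,(5,200,150),(13,255,255)),100): r=rect(ci,c,.042);print(c.mean((0,1)).round(),r[0].round(4),np.round(r[1],1),round(float(r[2]),4))
for c in comps(mask(im,45,80,120,40),100): r=rect(ci,c,.024);print('g',c.mean((0,1)).round(),r[0].round(4),np.round(r[1],1),round(float(r[2]),4))
E
```

```text
down 28.02 [0.3806 0.3405 0.0273] w 0.333 F [ 0.1   0.12 -0.51]
open 28.74 [0.3806 0.3405 0.0275] w 0.599 F [ 0.57 -0.39 -0.24]
 29.75 [0.3801 0.34   0.1292] w 0.599 F [-0.14  0.65  0.33]
 33.36 [ 0.36  -0.345  0.27 ] w 1.003 F [-0.59  0.44  0.11]
[390. 216.] [ 0.3508 -0.4281] [63.1 43. ] 0.4684
[322. 144.] [ 0.4304 -0.338 ] [89.1 61.4] 0.0456
g [321.  44.] [ 0.5177 -0.33  ] [82.7 46.5] 0.0799
g [99. 87.] [ 0.4787 -0.1093] [159.9  76.8] 2.9463
```

View pics/w8.png

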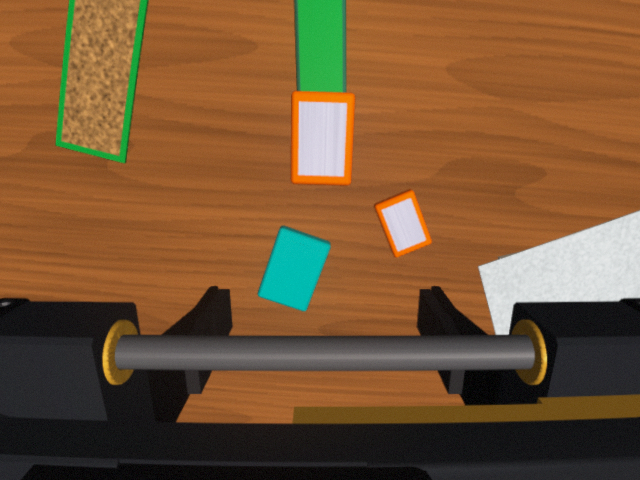

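View pics/top8.png

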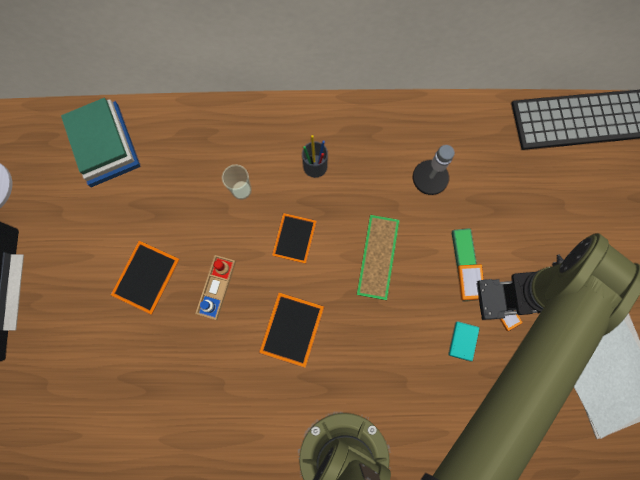

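View pics/w7.png

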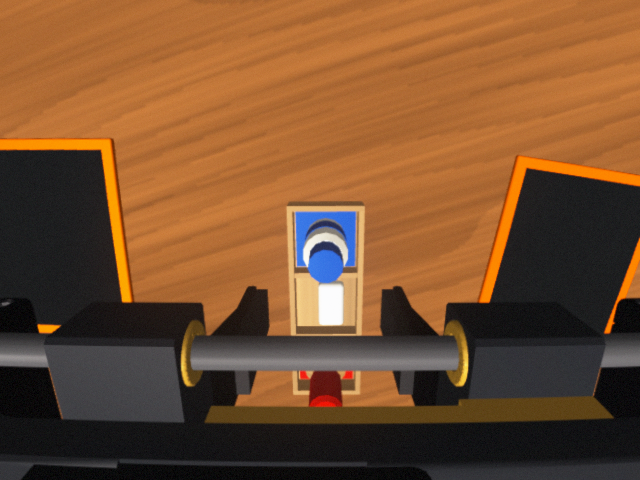

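Ink is standing in the blue cell (326,245) with the eraser untouched. The drive (322,140) measures 89x61 at (.431,-.3377), yaw about .043. Picking it across its width.

```bash
python3 - <<'E'
from m import *
a=.043;P=a+np.pi/2+np.pi
x,y=.4312,-.3377
movep([x,y,.12],q(P));move_straight([x,y,.0275],speed=.1);dwell(.1);st('at')
grip(0);st('gr')
move_straight([x,y,.06],speed=.06);move_straight([x,y,.2],speed=.15);st('up');snap('w9')
P2=2.89-np.pi/2+np.pi; print(P2)
b=np.array([.562,.1203])-.10*np.array([np.cos(2.89+np.pi),np.sin(2.89+np.pi)])
movep([*b,.27],q(P2));dwell(.2);st();snap('w10')
im,ci=wload('pics/w10.npz');h=cv2.cvtColor(im,cv2.COLOR_RGB2HSV)
for c in comps(cv2.inRange(h,(5,200,150),(18,255,255)),100): r=rect(ci,c,.004);print(c.mean((0,1)).round(),r[0].round(4),np.round(r[1],1),round(float(r[2]),4))
E
```

```text
at 35.33 [ 0.4318 -0.3381  0.0283] w 0.998 F [ 0.11 -0.27  0.1 ]
gr 35.9 [ 0.4312 -0.3377  0.0276] w 0.705 F [-0.45 -0.16  0.4 ]
up 37.67 [ 0.4306 -0.3372  0.1988] w 0.71 F [ 0.34 -0.27 -2.73]
4.460796326794897
 39.71 [0.4654 0.1443 0.2698] w 0.71 F [ 0.5  -0.33 -0.87]
[329. 392.] [0.2243 0.1985] [192.   55.2] 1.3173
[ 58. 245.] [0.4859 0.4913] [102.   95.8] 1.1377
[338. 265.] [0.3752 0.1505] [206.8 155.8] 1.3176
[323. 109.] [0.56   0.1208] [120.8  93.1] 2.8891
```

View pics/w9.png

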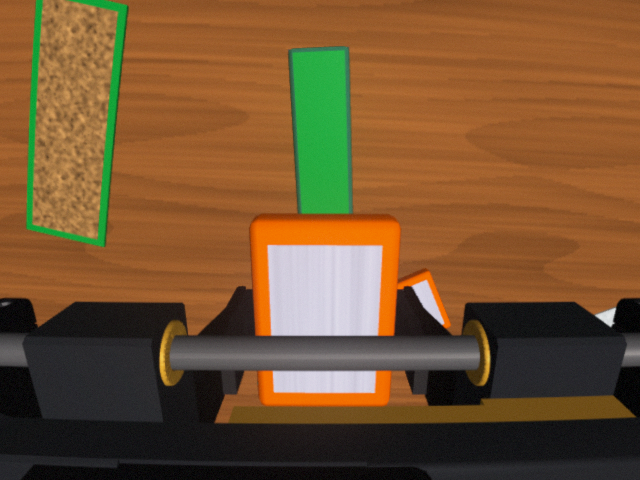

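View pics/w10.png

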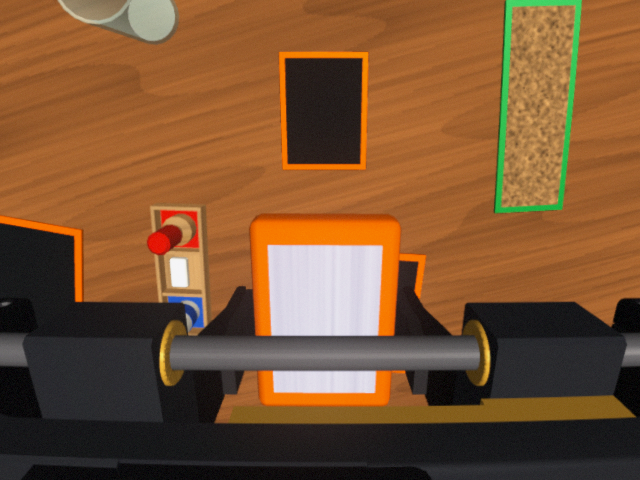

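The drive is held level in w10 at (325,310). The pad (323,110) measures (.560,.1208), 121x93, yaw 2.889. Checking the drive's offset in the hand.

```bash
python3 - <<'E'
from h import *
im,ci=wload('pics/w10.npz')
tcp=np.array([.4654,.1443,.2698]);u=np.array([np.cos(2.8891+np.pi),np.sin(2.8891+np.pi)]);v=np.array([-u[1],u[0]])
h=cv2.cvtColor(im,cv2.COLOR_RGB2HSV);m=cv2.inRange(h,(100,0,130),(170,60,255));k=np.zeros_like(m);k[230:400,255:395]=m[230:400,255:395]
k=cv2.morphologyEx(k,cv2.MORPH_CLOSE,np.ones((45,3)))
c=max(comps(k),key=cv2.contourArea);print(cv2.boundingRect(c))
ap=cv2.convexHull(c);ap=cv2.approxPolyDP(ap,6,True);print(ap.reshape(-1,2).tolist())
w=cast(ci,ap,tcp[2]+.0145)-tcp[:2];print(np.c_[w@u,w@v].round(4))
w=cast(ci,[(255,228),(394,228),(260,404),(390,404)],tcp[2]+.0145)-tcp[:2];print(np.c_[w@u,w@v].round(4))
E
```

```text
(268, 246, 114, 147)
[[380, 246], [373, 392], [275, 391], [268, 246]]
[[ 0.0338 -0.0221]
 [-0.0358 -0.022 ]
 [-0.0352  0.0227]
 [ 0.0338  0.0228]]
[[ 0.0413  0.0277]
 [ 0.0412 -0.0274]
 [-0.0424  0.03  ]
 [-0.0425 -0.0302]]
```

```bash
python3 - <<'E'
from m import *
P2=2.889+np.pi/2
x,y=.5612,.1205
movep([x,y,.12],q(P2));move_straight([x,y,.03],speed=.12);move_straight([x,y,.0078],speed=.04);dwell(.2);st('down')
grip(1.0);st('open')
move_straight([x,y,.1],speed=.12)
b=np.array([.562,.1203])-.10*np.array([np.cos(2.89+np.pi),np.sin(2.89+np.pi)])
movep([*b,.27],q(P2));dwell(.2);st();snap('w11')
im,ci=wload('pics/w11.npz');h=cv2.cvtColor(im,cv2.COLOR_RGB2HSV)
m=cv2.inRange(h,(5,200,150),(18,255,255));m[190:]=0;m[:,:250]=0;m[:,400:]=0
cs,hi=cv2.findContours(m,cv2.RETR_CCOMP,cv2.CHAIN_APPROX_NONE)
for c,H in zip(cs,hi[0]):
    if cv2.contourArea(c)>300:
        for z in (.004,.022):
            r=rect(ci,c,z);print(H[3]<0,z,c.mean((0,1)).round(),r[0].round(4),np.round(r[1],1),round(float(r[2]),4))
E
```

```text
down 42.32 [0.5612 0.1205 0.0076] w 0.71 F [-0.52 -0.33 -1.5 ]
open 43.07 [0.5612 0.1205 0.0078] w 1.0 F [ 0.38 -0.09  0.35]
 44.99 [0.465  0.1445 0.2679] w 0.999 F [ 0.68 -0.01 -0.29]
True 0.004 [323. 108.] [0.5614 0.1202] [91.5 63.8] 2.8887
True 0.022 [323. 108.] [0.5605 0.1204] [87.6 61.1] 2.8887
False 0.004 [323. 109.] [0.5611 0.1203] [76.6 51.6] 2.8781
False 0.022 [323. 109.] [0.5603 0.1205] [73.4 49.5] 2.8781
True 0.004 [323. 108.] [0.5606 0.1206] [119.9  92.7] 2.8912
True 0.022 [323. 108.] [0.5597 0.1208] [114.8  88.8] 2.8912
False 0.004 [323. 109.] [0.5605 0.1208] [108.8  81.6] 2.8898
False 0.022 [323. 109.] [0.5597 0.121 ] [104.2  78.1] 2.8898
```

View pics/w11.png

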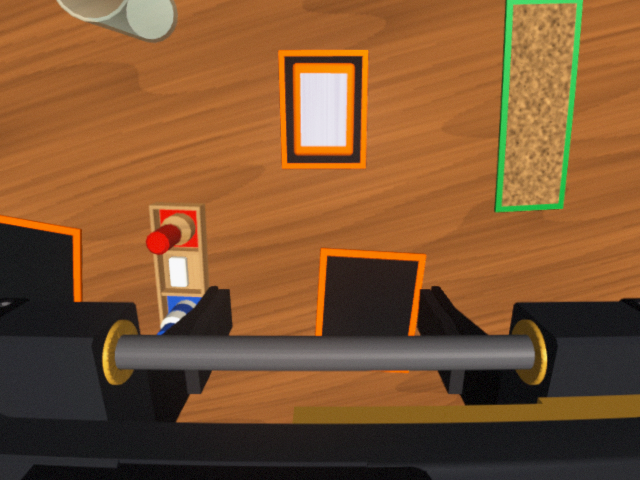

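Drive sits on the pad (323,108), within 0.5 mm and 0.1° by outer contours. Now the tin and mat from one view.

```bash
python3 - <<'E'
from m import *
movep([.43,-.32,.36],q(4.80));dwell(.3);st();snap('w12')
im,ci=wload('pics/w12.npz')
for c in comps(mask(im,40,90,80,30),500):
    for z in (.004,.024):
        r=rect(ci,c,z);print('g',z,c.mean((0,1)).round(),r[0].round(4),np.round(r[1],1),round(float(r[2]),4))
E
```

```text
47.08 [ 0.4303 -0.3195  0.3599] w 0.998 F [0.11 1.03 0.14]
g 0.004 [312. 294.] [ 0.2779 -0.3142] [94.6 63. ] 2.8625
g 0.024 [312. 294.] [ 0.2867 -0.3141] [90.9 60.6] 2.8625
g 0.004 [339. 151.] [ 0.4793 -0.3346] [194.1  50.4] 0.0862
g 0.024 [339. 151.] [ 0.4804 -0.3337] [186.6  48.4] 0.0862
g 0.004 [164. 114.] [ 0.5061 -0.1028] [219.7  80.4] 2.9457
g 0.024 [164. 114.] [ 0.5061 -0.1109] [211.2  77.3] 2.9457
```

View pics/w12.png

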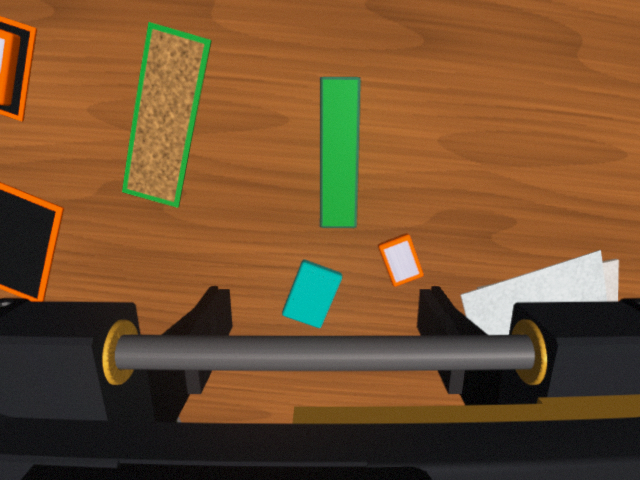

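```bash
python3 - <<'E'
from m import *
P=.086+np.pi*1.5;x,y=.4804,-.3337
movep([x,y,.10],q(P));move_straight([x,y,.005],speed=.1);dwell(.1);st('at')
grip(0);st('gr')
move_straight([x,y,.03],speed=.06);move_straight([x,y,.13],speed=.15);st('up')
P=2.9457+np.pi/2;x,y=.5067,-.1026
movep([x,y,.13],q(P));move_straight([x,y,.03],speed=.12);move_straight([x,y,.0093],speed=.04);dwell(.2);st('down')
grip(1.0);st('open')
move_straight([x,y,.1],speed=.12)
movep([.44,-.085,.36],q(P));dwell(.3);st();snap('w13')
im,ci=wload('pics/w13.npz')
m=mask(im,40,90,80,30)
cs,hi=cv2.findContours(m,cv2.RETR_CCOMP,cv2.CHAIN_APPROX_NONE)
for c,H in zip(cs,hi[0]):
    if cv2.contourArea(c)>500:
        for z in (.004,.028):
            r=rect(ci,c,z);print(H[3]<0,z,c.mean((0,1)).round(),r[0].round(4),np.round(r[1],1),round(float(r[2]),4))
E
```

```text
at 49.36 [ 0.481  -0.3341  0.0059] w 1.0 F [ 0.5  -0.09 -0.57]
gr 50.08 [ 0.4804 -0.3337  0.005 ] w 0.575 F [ 0.35 -0.26  0.57]
up 51.46 [ 0.4797 -0.3332  0.1288] w 0.572 F [ 0.19  0.25 -3.26]
down 54.23 [ 0.5066 -0.1026  0.0091] w 0.574 F [-0.6  -0.49 -0.85]
open 55.13 [ 0.5067 -0.1026  0.0093] w 0.997 F [-0.77  0.04  0.47]
 57.39 [ 0.4399 -0.085   0.3589] w 0.999 F [ 0.22  0.31 -0.19]
True 0.004 [503. 269.] [ 0.278  -0.3168] [93.4 67.8] 2.8601
True 0.028 [503. 269.] [ 0.2891 -0.3068] [89.1 64.6] 2.8601
True 0.004 [328. 134.] [ 0.5061 -0.1028] [194.7  51.2] 2.9436
True 0.028 [328. 134.] [ 0.5066 -0.1026] [185.6  48.9] 2.9436
True 0.004 [327. 133.] [ 0.5057 -0.1021] [218.7  80. ] 2.9472
True 0.028 [327. 133.] [ 0.5062 -0.102 ] [208.6  76.2] 2.9472
False 0.004 [327. 134.] [ 0.5057 -0.1021] [207.3  68.5] 2.9459
False 0.028 [327. 134.] [ 0.5062 -0.102 ] [197.7  65.3] 2.9459
```

View pics/w13.png

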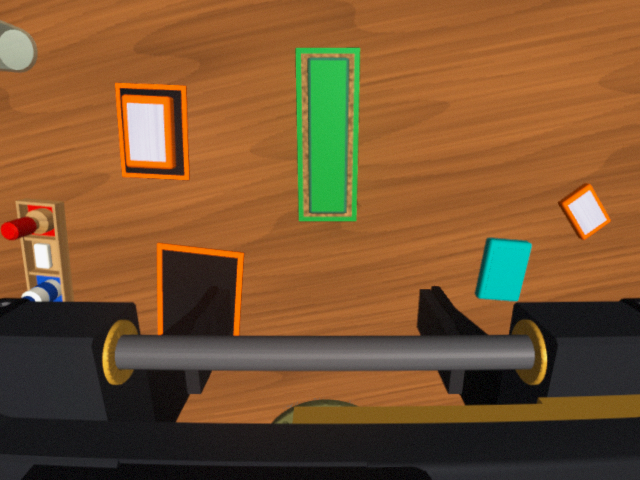

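Tin is centred on the mat (328,134), within about 1 mm and 0.2°. One last overall look.

```bash
python3 - <<'E'
from m import *
movep([.35,-.25,.36],q(4.5));dwell(.3);st();a,_=snap('top14','top');b,_=snap('scene14','scene')
E
```

```text
58.52 [ 0.3507 -0.2491  0.3599] w 1.001 F [ 0.87  0.24 -0.76]
```

View pics/top14.png

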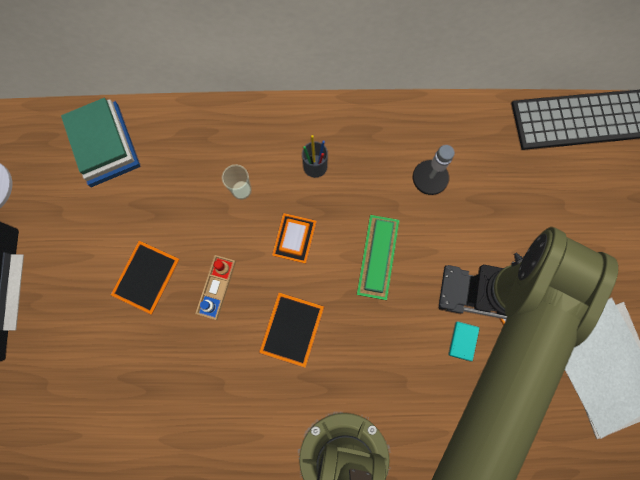

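View pics/scene14.png

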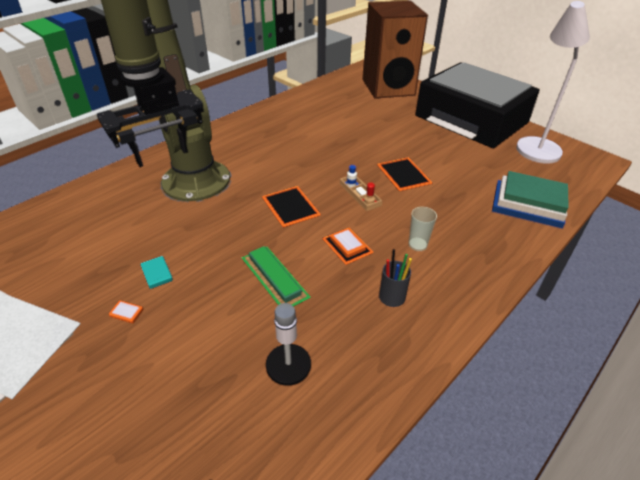

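Both views show all four items in place and upright. The glass (237,180), pen pot (315,158) and mic (431,177) are where they were in the top view. Handing in.

```bash
python3 -c "
from workcell import *
job_done()"
```

```text
the job is handed in; nothing more can be done
```

The pile is taken apart and the job was handed in at about 58.5 s of the 120 s. I moved the stamp, then the ink bottle, the drive and the tin, each in one grasp with no regrips.

- **Stamp and ink:** the last top and scene views show them standing upright in the red and blue cells, with the eraser untouched. I checked these two by eye only and did not measure them inside their cells.
- **Drive:** it lies on the smallest orange-edged pad, about 0.5 mm from its centre and 0.1° from square by its outer outline. The outline of its silver top differed by about 0.7° in yaw, but that is a coarser contour.
- **Tin:** it lies on the cork mat, about 1 mm from its centre and 0.2° from square. Three camera estimates of the mat's centre differed by 1–2 mm, which is within the calibration.
- **Everything else:** the glass, pen pot and microphone show at the same top-view pixels as at the start. The look-alike drives and pads were not touched, and no check failed.

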